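# Wipe the reader window, then hold the tube carrier square in the reader's corner

## Robot

A 6-joint arm with a two-finger parallel gripper is mounted at the origin on the work surface. World frame = base frame: x ahead of the robot, y to its left, z up, the work surface at z = 0. Lengths are in m, angles in degrees, forces in N, time in s.
With the tool pointing down it reaches from about 0.3 to 0.85 m from the base axis. Payload 4.2 kg.
Tool frame: the origin (TCP) lies at the very end of the fingers, on their centre line; the grasp point (between the pads) lies 19 mm behind it; z points along the fingers, y is the direction in which the jaws open and shut (so a half turn about z gives the same grasp; the last joint's range is limited). The gripper opens to 91 mm and grips with 3 to 60 N. Pads are 32 mm wide; open, the fingers measure 118 mm over their backs; the gripper's body (76 mm by 178 mm) begins 60 mm behind the grasp point.
Start: joints at [-74.886, 18.312, 89.639, -0, 72.044, -1.146], TCP at [0.161, -0.552, 0.214] pointing down, gripper open.
Joint ranges: [-177.97, 177.97], [-48.28, 115.42], [12.27, 149.76], [-77.06, 257.06], [2.81, 150.46], [-146.56, 146.56]. Speed limits (degrees/s): [147.25, 147.25, 180, 180, 180, 180].

## Interface

Orientations are given as a 3x3 rotation matrix whose columns are the frame's x, y, z axes.
In Python, from workcell import get_obs, cams, job_done gives the robot as it stands.
- The arm moves only by the tool servo_tool, never from a script. Its argument "plan" is a list of rows, each an object of numbers: "tx", "ty", "tz": the shift along the tool's x, y, z in cm; "wx", "wy", "wz": the turn, a rotation vector about the tool's x, y, z in degrees. In form: [{"tx": .., "ty": .., "tz": .., "wx": .., "wy": .., "wz": ..}, ...]. A call has 1 to 8 rows; each row shifts and turns the commanded pose from where the row before left it, along the tool's axes as they then stand; what a row does not reach is not made up. A row lasts 1/8 s, in which the tool goes at most 62.5 mm and 10.7 degrees, less where a joint would pass 70% of its speed; a pose out of reach is approached as far as the arm can. A call with a gripper value outside its range is refused whole. "fingers" is the finger opening in cm, from 0 to 9.12, set as the call begins (left out, the last holds). The fingers move at their own pace and stop on an object; "squeeze" is the grip in N (left out, the last holds). Time passes only in rows, so rows that do not move let the fingers close. It gives the time, the measured TCP pose, the force and the opening at its end, in the units of the state.
- get_obs(): the state, without advancing time (a new reading comes with each control period).
- cams.capture(name): name is "scene" or "side" or "wrist"; returns a dict with "frame" (420x560x3 uint8, red, green, blue), "range_z" (420x560 float32, m along the optical axis (not along the pixel's ray), 0 where there is no reading), "fov_y" (degrees; the focal length in pixels is half the picture's height over the tangent of half this angle, whatever the lens; pixels are square), "cx", "cy" (the principal point, pixels), "k1" (the pictures are not rectified: a ray, as slopes to the right and down, at radius r is drawn at 1 + k1 r^2 times it, then the intrinsics apply), "position" and "attitude" of the camera in the world. Camera axes: x right, y up, looking along -z (the intrinsics and any distortion apply to the point x, -y, -z); pixel columns grow to the right and rows downward; lengths in m; the calibration is good to about 2 mm. A picture is of the moment at which its call begins.
- job_done(): hands the job in, once; it reports no verdict.
The state is a dict: "time_s": time; "q": joint angles; "joint_velocities": joint speeds; "joint_torque": joint torques, N m; "ee_pos": TCP position; "ee_rot": TCP orientation; "wrist_force": force on the tool from outside, world axes, zero at the start; "moment": the same for the moment, N m; "width": finger opening in m.
Only numpy, scipy, OpenCV 4.12 (cv2) and the standard library are available. Lean on these libraries where they do the work, as an engineer would, in place of code of your own. Each camera call takes 0.05 s, during which the arm holds its last target.

## Task

Get the carrier of blood tubes read: first wipe the reader's window by pulling its sprung lever all the way down and easing it slowly back up without letting it snap. Then stand the tube carrier on the reader's plate, press it into the corner until it touches both the end fence and the side fence, and finish while still holding it pressed squarely there - do not let go. Leave everything else on the bench where it stands.

Things in the scene. Friction and masses are not known exactly. Their poses are not given: they have to be found in the camera images.
- wiper (a joint): wiper lever: steel rod 12 mm thick, 140 mm long, swinging in an upright plane on the front of the reader's white tower and sticking out on its right (-y of seat). Value in rad: 0 at rest (handle up), 0.6 at the bottom stop. A spring drives it back to 0: about 5 N at the handle to start, 10 N at the bottom; let go, it snaps back. Easing it back takes a second or more
- wiper_grip (a point): middle of the lever's grey cross handle: round bar 18 mm thick, 75 mm long, level, from the lever's end towards the front (-x of seat), parallel to the hinge axis: pinched from above, it turns between the fingers. Point on the bar's axis, 50 mm in front of the tower; 135 mm above the bench at rest, 53 mm at the bottom
- wiper_pivot (a point): point on the lever's hinge axis, in the same upright plane as wiper_grip and 140 mm from it; the handle moves on a circle about it. The axis is level and parallel to the x axis of seat; pivot 100 mm above the bench
- seat (a point): where carrier_center lies when the carrier is home: 55 mm above the top of the reader's grey plate (slick, 8 mm thick, on the bench; reaches 105 mm to -x, 205 to +x, 62 to each side of here). x axis level towards the end fence, y axis level towards the side fence. The reader is fixed; its white tower, 125 mm wide, 135 mm high, begins 98 mm along +x
- end_fence: polished steel end fence on the plate: 84 mm long, 45 mm high, its face looks to -x of the reader and lies 80 mm along +x from seat. Origin: under seat at the plate's top; axes as seat
- side_fence: polished steel side fence on the plate: 174 mm long, 45 mm high, 12 mm thick, its face looks to -y of the reader and lies 35 mm along +y from seat. It meets the end fence in the corner. Origin: under seat at the plate's top; axes as seat
- carrier_center (a point): centre of the loose tube carrier, half-way up its 110 mm: grey block 160 (x) x 70 (y) x 50 mm, rows of tubes at both ends (tops at 80 mm), and between them an upright grip plate 10 mm thick (y), 50 mm long (x), from the block up to 110 mm. z up; about 0.4 kg. Either end may go to the end fence. Stands on the bench left or right of the reader
- foam_rack: black foam rack with round holes and four tubes, 130 x 90 mm, 90 mm high with tubes, no grip plate; bystander on the bench at the other side of the reader. Origin: centre of its underside
- tape: roll of white tape lying flat, 64 mm across, 18 mm high; bystander. Origin: centre of its underside
- timer: flat white bench timer, 55 x 65 x 18 mm; bystander. Origin: centre of its underside
- bottle: white bottle, 52 mm across, 100 mm high; bystander. Origin: centre of its underside
- cup: clear cup, 60 mm across, 60 mm high; bystander. Origin: centre of its underside
- carton: small carton, 110 x 80 x 85 mm; bystander. Origin: centre of its underside
Mind the look-alikes: they are no part of the job. Of the things like the part that bears carrier_center, leave any that is green or turquoise; of the rest the larger one is meant.

How it is judged (in metres and radians):
On the way, in this order (a step that is already met when the one before it is completed fails the run):
1. the lever is pulled down through its stroke, with the carrier not yet in the reader (value of joint wiper above 0.54 rad and horizontal distance between carrier_center and seat above 0.1 m), for 0.1 s.
2. the lever is back up at rest, with the carrier not yet in the reader (value of joint wiper below 0.06 rad and horizontal distance between carrier_center and seat above 0.1 m), for 0.2 s.
3. the carrier stands in the corner and is pressed against both fences (distance between carrier_center and seat below 0.006 m and contact force between carrier and end_fence above 0.5 N and contact force between carrier and side_fence above 0.5 N), for 0.3 s.
At the end, for the whole second after the job is handed in: The gripper still presses the carrier: upright (0.04 rad) on the plate, in the corner within 4 mm and square within 0.03 rad, over 0.5 N against the end fence and against the side fence, fingers on it (1 N), at rest; lever back up (under 0.06 rad) (contact force between carrier and end_fence above 0.5 N and contact force between carrier and side_fence above 0.5 N and contact force between the fingers and carrier above 1 N and horizontal distance between carrier_center and seat below 0.004 m and z of carrier_center in the frame of seat between -0.004 and 0.004 m and angle between the x axis of carrier_center and the x axis of seat, either way round below 0.03 rad and angle between carrier_center's own z axis and vertical below 0.04 rad and linear speed of carrier below 0.02 m/s and value of joint wiper below 0.06 rad); the arm keeps its last pose, push and grip.
It fails at once if the lever snaps back (faster than 1.5 rad/s) (velocity of joint wiper below -1.5 rad/s).
It fails at once if the carrier is tipped over (angle between carrier_center's own z axis and vertical above 0.5 rad).
It fails at once if something else on the bench is moved by more than 40 mm (distance of any of foam_rack, tape, timer, bottle, cup, carton from where it was at the start of the episode above 0.04 m).
It also fails if it takes over 72 s, if anything falls off the work surface, if the arm or the gripper's body presses on something with over 40 N, if the wrist force passes 120 N, or if a joint passes its speed limit or range.

## Working session

There is one attempt and no reset: what is moved stays moved. The work goes in short steps, Python scripts to look and compute and a tool call to move; the robot and the scene stay as the last step left them, time stands still between calls to the robot, and variables do not carry over. Pictures are saved under pics/ and viewed, and the job is handed in when it is done.

Besides the shell and the picture viewer there is one more tool, called after "Emit:" in YAML: its name, and indented under it one key for each argument. servo_tool: Moves the arm, as the interface text tells. Its arguments: {"type":"object","properties":{"plan":{"type":"array","items":{"type":"object","properties":{"tx":{"type":"number"},"ty":{"type":"number"},"tz":{"type":"number"},"wx":{"type":"number"},"wy":{"type":"number"},"wz":{"type":"number"}}}},"fingers":{"type":"number"},"squeeze":{"type":"number"}},"required":["plan"]}

```bash
ls; mkdir -p pics; python3 - <<'E'
from workcell import get_obs,cams
import cv2,numpy as np,pickle
o=get_obs();print(o)
for n in ['scene','side','wrist']:
    c=cams.capture(n)
    cv2.imwrite(f'pics/{n}0.png',c['frame'][:,:,::-1]);pickle.dump(c,open(f'{n}0.pkl','wb'))
    print(n,{k:c[k] for k in c if k not in('frame','range_z')}, (c['range_z']>0).mean())
E
```

```text
pics
{'time_s': 0.0, 'q': array([-7.48858425e+01,  1.83517139e+01,  8.97049611e+01, -1.06663003e-03,
        7.20449086e+01, -1.14635548e+00]), 'joint_velocities': array([ 0.02522191,  0.04738889,  0.0390412 , -0.00769753,  0.01736522,
       -0.04077917]), 'joint_torque': array([ 4.38265079e-04, -4.12458372e+01, -2.31972349e+01,  7.29816710e-02,
        4.54911974e-02, -1.58238681e-04]), 'ee_pos': array([ 0.16086327, -0.55151868,  0.21312935]), 'ee_rot': array([[ 9.59996886e-01,  2.80010264e-01, -4.79385685e-04],
       [ 2.80010674e-01, -9.59995369e-01,  1.70701883e-03],
       [ 1.77747555e-05, -1.77296587e-03, -9.99998428e-01]]), 'wrist_force': array([-0.22148737, -0.22365335, -0.30679313]), 'moment': array([ 0.02932114, -0.02511698,  0.06639497]), 'width': 0.09166379760548485}
scene {'fov_y': 52.034551611429094, 'cx': 275.5225634647228, 'cy': 213.4287318646749, 'k1': -0.021160598243354867, 'position': array([ 1.2691367 , -0.4314379 ,  1.11103857]), 'attitude': array([[ 0.50829575, -0.66175071,  0.55110927],
       [ 0.86117313,  0.38758293, -0.32887735],
       [ 0.00403427,  0.64176745,  0.76688869]])} 0.9957865646258504
side {'fov_y': 49.77852918093449, 'cx': 279.1061846939327, 'cy': 212.67665620790441, 'k1': -0.0725106107593053, 'position': array([0.38875705, 0.94824   , 0.68794508]), 'attitude': array([[-0.99147805,  0.04522634, -0.1221714 ],
       [-0.12795879, -0.51409994,  0.84813195],
       [-0.02445041,  0.85653711,  0.51550592]])} 0.9959353741496598
wrist {'fov_y': 58.0938949252608, 'cx': 280.3639869674376, 'cy': 205.34812607666603, 'k1': -0.034534961876313816, 'position': array([ 0.23401478, -0.52978298,  0.38429964]), 'attitude': array([[ 0.27887159,  0.92436525,  0.26034502],
       [-0.96032689,  0.26890851,  0.07389503],
       [-0.001703  , -0.27062355,  0.96268375]])} 0.996062925170068
```

View pics/scene0.png

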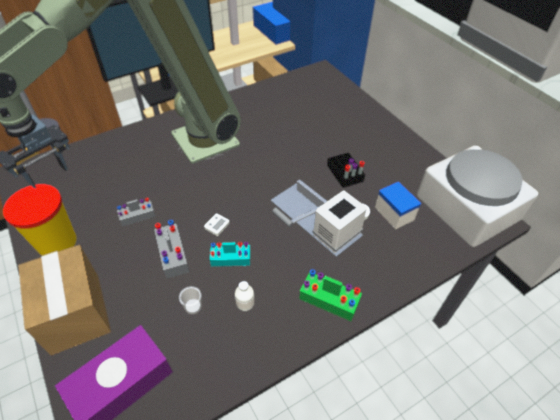

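View pics/side0.png

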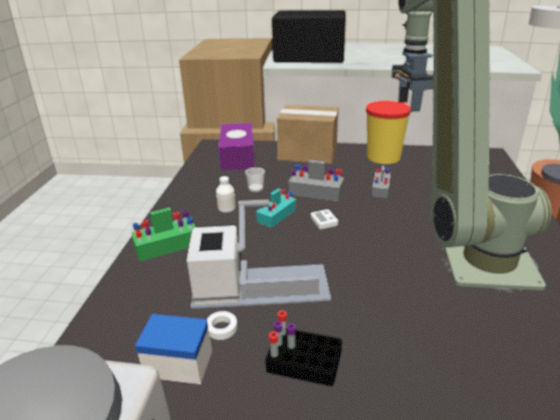

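View pics/wrist0.png

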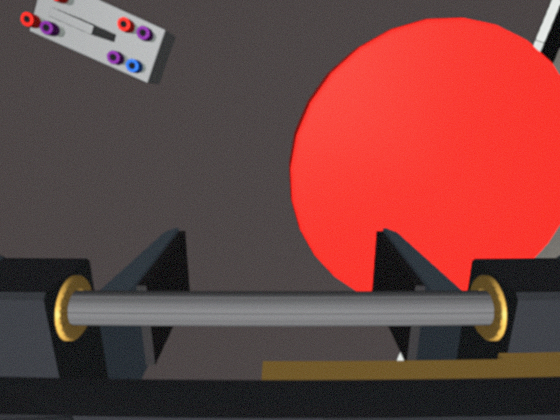

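The scene view shows four carrier-like things: large grey (170,245), small grey (135,208), turquoise (230,253) and green (331,292). By the description the target is the large grey one, at side (316,182). The reader plate and tower are at scene (320,215), and the lever is at side (240,205).

```bash
cat > h.py <<'E'
import numpy as np,cv2,pickle
def K(c):
    f=c['frame'].shape[0]/2/np.tan(np.radians(c['fov_y']/2))
    return f
def rays(c,uv):
    uv=np.atleast_2d(np.asarray(uv,float));f=K(c)
    d=np.stack([(uv[:,0]-c['cx'])/f,(uv[:,1]-c['cy'])/f],1)
    s=d.copy()
    for _ in range(20): s=d/(1+c['k1']*(s**2).sum(1,keepdims=True))
    return np.c_[s[:,0],-s[:,1],-np.ones(len(s))]
def cloud(c):
    h,w=c['range_z'].shape
    u,v=np.meshgrid(np.arange(w),np.arange(h))
    r=rays(c,np.c_[u.ravel(),v.ravel()])*c['range_z'].ravel()[:,None]
    return (r@c['attitude'].T+c['position']).reshape(h,w,3)
def plane(c,uv,z):
    d=rays(c,uv)@c['attitude'].T
    t=(z-c['position'][2])/d[:,2]
    return c['position']+d*t[:,None]
def proj(c,p):
    q=(np.atleast_2d(p)-c['position'])@c['attitude']
    s=np.c_[q[:,0]/-q[:,2],-q[:,1]/-q[:,2]]
    s=s*(1+c['k1']*(s**2).sum(1,keepdims=True))
    return s*K(c)+[c['cx'],c['cy']]
def load(n): return pickle.load(open(n+'.pkl','rb'))
def crop(c,u0,v0,u1,v1,fn,m=None):
    im=c['frame'][v0:v1,u0:u1,::-1]
    k=min(800/im.shape[1],600/im.shape[0]);im=cv2.resize(im,None,fx=k,fy=k,interpolation=cv2.INTER_CUBIC);cv2.imwrite(fn,im);print(fn,'scale',k)
E
python3 - <<'E'
from h import *
for n in['scene0','side0']:
    c=load(n);P=cloud(c)
    print(n)
    for nm,uv in dict(scene0=dict(bench=(280,310),car=(170,245),tow=(345,208),plate=(300,205),bench2=(200,190)),side0=dict(bench=(120,330),tow=(211,240),plate=(310,270),car=(316,168),bar=(255,202))) [n].items():
        print(nm,P[uv[1],uv[0]].round(4))
c=load('scene0');crop(c,100,180,280,320,'pics/s_a.png');crop(c,260,160,400,270,'pics/s_b.png')
c=load('side0');crop(c,170,150,350,310,'pics/d_a.png')
E
```

```text
scene0
bench [ 0.7841 -0.1251 -0.0018]
car [ 0.4764 -0.3191  0.0811]
tow [0.6556 0.1765 0.1365]
plate [0.4871 0.1318 0.0091]
bench2 [ 0.2441 -0.1303  0.0009]
side0
bench [0.8239 0.3222 0.0012]
tow [0.6516 0.1684 0.137 ]
plate [0.4417 0.0871 0.0072]
car [ 0.4523 -0.3152  0.0866]
bar [0.5842 0.0008 0.1395]
pics/s_a.png scale 4.285714285714286
pics/s_b.png scale 5.454545454545454
pics/d_a.png scale 3.75
```

View pics/s_a.png

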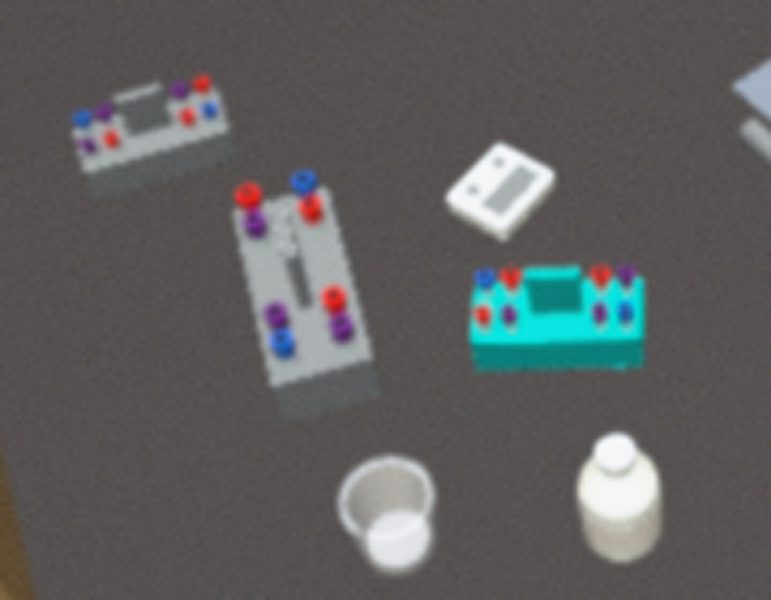

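View pics/s_b.png

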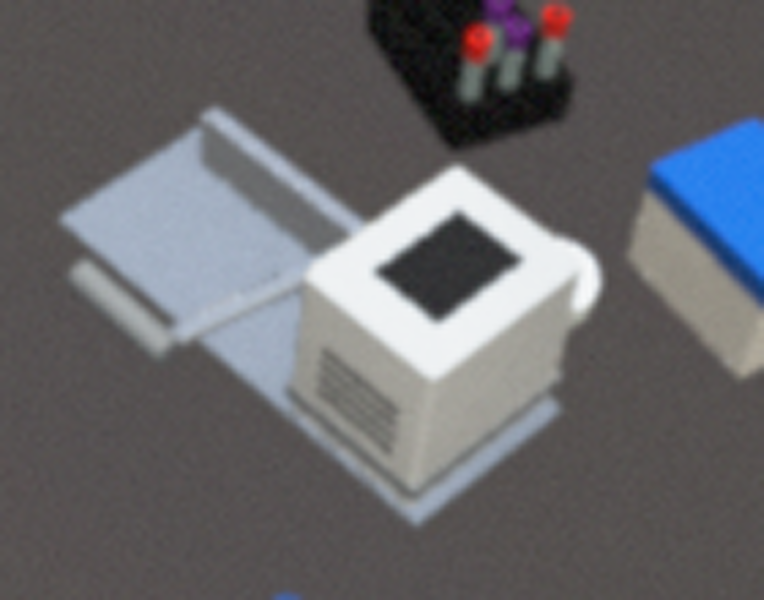

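View pics/d_a.png

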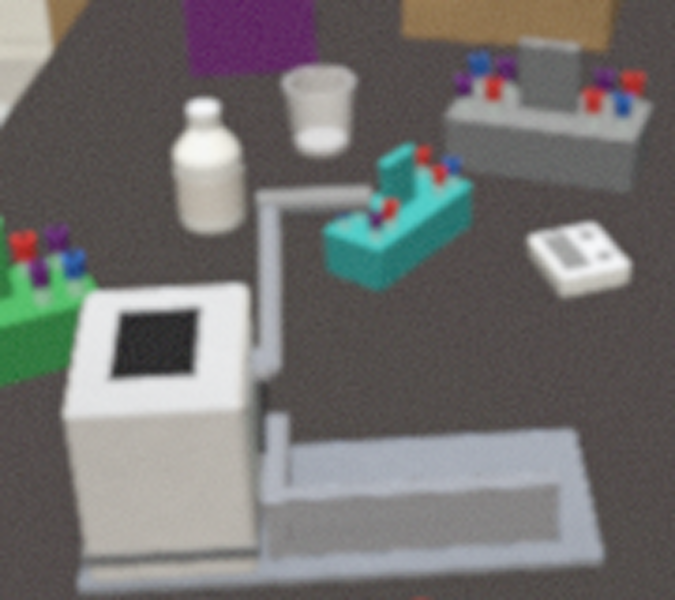

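The large grey block with a grip plate at crop (300,270) is the carrier. The handle bar is at crop (120,305) in the scene view. Next I measure.

```bash
python3 - <<'E'
from h import *
for n in['scene0','side0']:
    c=load(n);P=cloud(c);H=cv2.cvtColor(c['frame'],cv2.COLOR_RGB2HSV)
    x,y,z=P[...,0],P[...,1],P[...,2]
    def rect(m,name,big=True):
        m=m.astype(np.uint8)
        nn,l,s,_=cv2.connectedComponentsWithStats(m)
        if nn<2: print(name,'none');return
        k=1+np.argmax(s[1:,4]);m=l==k
        pts=P[m];r=cv2.minAreaRect((pts[:,:2]*1000).astype(np.float32))
        print(n,name,m.sum(),'ctr',np.round(r[0],1),'size',np.round(r[1],1),'ang',round(r[2],2),'z med',np.median(pts[:,2]).round(4))
        return m
    reg=(x>.3)&(x<.8)&(y>-.1)&(y<.3)
    rect(reg&(z>.13)&(z<.145)&(x>.58)&(y>.08),'towertop')
    V=H[...,2]
    rect(reg&(z>.002)&(z<.014)&(V>115),'plate')
    rect(reg&(z>.045)&(z<.062)&(y>.1),'sidefence top')
    rect(reg&(z>.12)&(y<.06)&(x<.61),'handle')
    creg=(x>.3)&(x<.6)&(y<-.22)&(y>-.45)
    rect(creg&(z>.04)&(z<.056),'car top')
    rect(creg&(z>.09),'car grip')
    rect(creg&(z>.02),'car all')
E
```

```text
scene0 towertop 992 ctr [650.2 166.5] size [ 99.7 127.5] ang 9.8 z med 0.1341
scene0 plate 795 ctr [459.  124.2] size [132.6 121. ] ang 5.14 z med 0.0067
scene0 sidefence top 146 ctr [685.3 150.7] size [149.6  72.2] ang 63.06 z med 0.0539
scene0 handle 106 ctr [580.6  -5.8] size [60.2 17.6] ang 11.58 z med 0.1404
scene0 car top 697 ctr [ 452.7 -317.8] size [ 70.3 162.1] ang 79.27 z med 0.0484
scene0 car grip 63 ctr [ 453.  -317.8] size [10.1 51.9] ang 79.33 z med 0.108
scene0 car all 1173 ctr [ 453.1 -317.9] size [ 70.3 162.8] ang 79.27 z med 0.0497
side0 towertop 1516 ctr [648.2 169.4] size [100.1 127.9] ang 11.27 z med 0.1346
side0 plate 1947 ctr [552.9 147.5] size [311.1 136.7] ang 10.88 z med 0.0072
side0 sidefence top 588 ctr [509.2 148.3] size [174.   89.4] ang 11.11 z med 0.0516
side0 handle 217 ctr [590.9  13.3] size [89.9 45. ] ang 47.56 z med 0.1371
side0 car top 462 ctr [ 451.  -312.2] size [ 76.4 160.1] ang 78.82 z med 0.0493
side0 car grip 114 ctr [ 450.4 -314.8] size [18.  49.2] ang 74.99 z med 0.1021
side0 car all 1348 ctr [ 451.4 -312.3] size [ 76.4 161.1] ang 78.82 z med 0.0508
```

```bash
cat >> h.py <<'E'
def go(pos,yaw,n=None):
    """print tool-frame total shift (cm) and wz (deg) to vertical tool pose at pos, tool-x yaw deg"""
    from workcell import get_obs
    o=get_obs();R=np.array(o['ee_rot']);p=np.array(o['ee_pos'])
    from scipy.spatial.transform import Rotation as Ro
    y=np.radians(yaw);T=np.array([[np.cos(y),np.sin(y),0],[np.sin(y),-np.cos(y),0],[0,0,-1]])
    w=Ro.from_matrix(R.T@T).as_rotvec(degrees=True)
    print('pos',p.round(4),'t',o['time_s'],'F',o['wrist_force'].round(2),'w',round(o['width'],4))
    print('shift first (cm, current axes)',(R.T@(np.array(pos)-p)*100).round(2),'| after-turn axes',(T.T@(np.array(pos)-p)*100).round(2),'rotvec',w.round(2))
E
python3 - <<'E'
from h import *
for n,(u,v) in dict(scene0=(40,205),side0=(388,108)).items():
    P=cloud(load(n));print(n,'bin',P[v,u].round(3))
c=load('scene0');P=cloud(c)
m=(P[...,0]>.05)&(P[...,0]<.5)&(P[...,1]<-.42)&(P[...,2]>.05);print('bin ext',P[m].min(0),P[m].max(0))
# handle in seat frame
for n in ['scene0','side0']:
    P=cloud(load(n)).reshape(-1,3)
    yw=np.radians(10.8);R=np.array([[np.cos(yw),-np.sin(yw)],[np.sin(yw),np.cos(yw)]])
    s=(P[:,:2]-[.504,.139])@R
    m=(P[:,2]>.11)&(s[:,1]<-.13)&(s[:,1]>-.19)&(s[:,0]>-.02)&(s[:,0]<.08)
    q=s[m];print(n,m.sum(),'x',q[:,0].min(),q[:,0].max(),'y',q[:,1].min(),q[:,1].max(),'slope deg',np.degrees(np.polyfit(q[:,0],q[:,1],1)[0]),'zmax',P[m][:,2].max(), 'ymed',np.median(q[:,1]))
    for a,b in [((.1,.18),'tower face x')]:
        mm=(P[:,2]>.07)&(P[:,2]<.128)&(s[:,0]>.08)&(s[:,0]<.25)&(abs(s[:,1])<.09)
        q=s[mm];print('tower x',np.percentile(q[:,0],[1,99]),'y',np.percentile(q[:,1],[1,99]))
g=[.042,-.157];print('grip world',R@g+[.504,.139]); go(list(R@g+[.504,.139])+[.19],10.8)
E
```

```text
scene0 bin [ 0.242 -0.599  0.19 ]
side0 bin [ 0.222 -0.598  0.19 ]
bin ext [ 0.06789975 -0.7101697   0.0500054 ] [ 0.49997828 -0.42000168  0.63720728]
scene0 111 x 0.01805096995056474 0.07996709203762593 y -0.16519115470856915 -0.14741304165954178 slope deg 0.6375786761662204 zmax 0.14533788608054787 ymed -0.15842256207520664
tower x [0.08264872 0.19901802] y [-0.08244083  0.05608213]
side0 184 x 0.01856961743788444 0.07989017568377592 y -0.15962473071371722 -0.14180165619675328 slope deg -0.05226585188960031 zmax 0.14550677377322674 ymed -0.14791788778348203
tower x [0.08100484 0.19617043] y [-0.08180767  0.06720771]
grip world [ 0.57467493 -0.00734908]
pos [ 0.1609 -0.5517  0.2133] t 0.15 F [-0.17 -0.19 -0.1 ] w 0.0914
shift first (cm, current axes) [ 54.96 -40.66   2.39] | after-turn axes [ 50.85 -45.71   2.33] rotvec [-0.07  0.    5.46]
```

Emit:
servo_tool:
  plan:
    - {"tz": -3,"wz": 5.5}
    - {"tx": 4.2,"ty": -3.8}
    - {"tx": 4.2,"ty": -3.8}
    - {"tx": 4.2,"ty": -3.8}
    - {"tx": 4.2,"ty": -3.8}
    - {"tx": 4.2,"ty": -3.8}
    - {"tx": 4.2,"ty": -3.8}
    - {"tx": 4.2,"ty": -3.8}

```text
invalid input
```

Emit:
servo_tool:
  plan:
    - {"tx": 4.2,"ty": -3.8}
    - {"tx": 4.2,"ty": -3.8}
    - {"tx": 4.2,"ty": -3.8}
    - {"tx": 4.2,"ty": -3.8,"tz": 2}
    - {"tx": 2.1,"ty": -1.9}

```text
invalid input
```

```bash
python3 - <<'E'
from workcell import cams
from h import *
go([.5747,-.0044,.19],10.8)
for n in ['wrist','scene']:
    c=cams.capture(n);pickle.dump(c,open(f'{n}1.pkl','wb'));cv2.imwrite(f'pics/{n}1.png',c['frame'][:,:,::-1])
E
```

```text
pos [ 0.1609 -0.5517  0.2133] t 0.15 F [-0.17 -0.19 -0.1 ] w 0.0914
shift first (cm, current axes) [ 55.05 -40.95   2.39] | after-turn axes [ 50.9  -46.     2.33] rotvec [-0.07  0.    5.46]
```

View pics/wrist1.png

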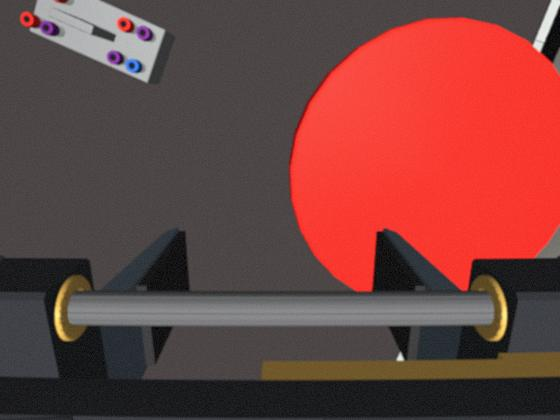

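The move was refused, probably because every row needs all six keys.

Emit:
servo_tool:
  plan:
    - {"tx": 0,"ty": 0,"tz": -3,"wx": 0,"wy": 0,"wz": 5.5}
    - {"tx": 4.2,"ty": -3.8,"tz": 0,"wx": 0,"wy": 0,"wz": 0}
    - {"tx": 4.2,"ty": -3.8,"tz": 0,"wx": 0,"wy": 0,"wz": 0}
    - {"tx": 4.2,"ty": -3.8,"tz": 0,"wx": 0,"wy": 0,"wz": 0}
    - {"tx": 4.2,"ty": -3.8,"tz": 0,"wx": 0,"wy": 0,"wz": 0}
    - {"tx": 4.2,"ty": -3.8,"tz": 0,"wx": 0,"wy": 0,"wz": 0}
    - {"tx": 4.2,"ty": -3.8,"tz": 0,"wx": 0,"wy": 0,"wz": 0}
    - {"tx": 4.2,"ty": -3.8,"tz": 0,"wx": 0,"wy": 0,"wz": 0}

```text
time_s: 1.25
ee_pos: [0.401, -0.2342, 0.2441]
ee_rot: [[0.982, 0.187, 0.0], [0.187, -0.982, -0.0], [0.0, 0.001, -1.0]]
wrist_force: [0.2, -0.6, -0.1]
width: 0.091
```

Emit:
servo_tool:
  plan:
    - {"tx": 4.2,"ty": -3.8,"tz": 0,"wx": 0,"wy": 0,"wz": 0}
    - {"tx": 4.2,"ty": -3.8,"tz": 0,"wx": 0,"wy": 0,"wz": 0}
    - {"tx": 4.2,"ty": -3.8,"tz": 0,"wx": 0,"wy": 0,"wz": 0}
    - {"tx": 4.2,"ty": -3.8,"tz": 2,"wx": 0,"wy": 0,"wz": 0}
    - {"tx": 2.1,"ty": -1.9,"tz": 1,"wx": 0,"wy": 0,"wz": 0}
    - {"tx": 0,"ty": 0,"tz": 0,"wx": 0,"wy": 0,"wz": 0}

```text
time_s: 2.0
ee_pos: [0.5542, -0.0309, 0.2126]
ee_rot: [[0.982, 0.19, -0.002], [0.19, -0.982, 0.0], [-0.002, -0.001, -1.0]]
wrist_force: [0.7, -0.2, 0.5]
width: 0.0912
```

```bash
python3 - <<'E'
from workcell import cams
from h import *
go([.5747,-.0044,.19],10.8)
for n in ['wrist','scene']:
    c=cams.capture(n);pickle.dump(c,open(f'{n}1.pkl','wb'));cv2.imwrite(f'pics/{n}1.png',c['frame'][:,:,::-1])
E
```

```text
pos [ 0.5542 -0.0309  0.2126] t 2.0 F [ 0.74 -0.2   0.53] w 0.0912
shift first (cm, current axes) [ 2.53 -2.21  2.25] | after-turn axes [ 2.52 -2.22  2.26] rotvec [-0.03  0.14  0.14]
```

View pics/wrist1.png

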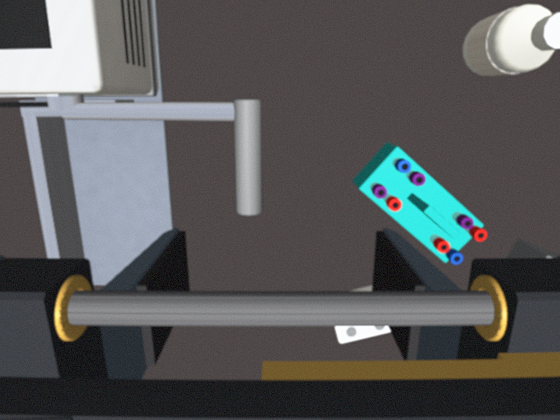

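The wrist view shows the grey bar from (248,100) to (248,213), with the tower at top left and the plate edge at col ~170.

```bash
python3 - <<'E'
from h import *
c=load('wrist1');P=cloud(c)
print('bar depth z',P[150,248],P[200,248])
a=plane(c,[[248,105],[248,205]],.138);print(a)
# bar silhouette mask by depth
m=(P[...,2]>.125)&(P[...,2]<.15)&(np.arange(560)[None]>228)&(np.arange(560)[None]<270)&(np.arange(420)[:,None]<225)
v,u=np.nonzero(m);print(u.min(),u.max(),v.min(),v.max())
r=[];
for vv in (130,150,170,190):
    us=u[v==vv];r.append([(us.min()+us.max())/2,vv])
ax=plane(c,r,.135);print(ax.round(4)); d=ax[0]-ax[-1];print('yaw bar',np.degrees(np.arctan2(d[1],d[0])))
e=plane(c,[[248,v.max()]],.135);print('bar front end',e)
# plate right edge, on z=.008 and tower front edge bottom z
G=c['frame'].astype(int).sum(2)
pts=[]
for vv in range(120,250,10):
    row=G[vv];d=np.diff(row[140:200]);k=140+np.argmin(d);pts.append([k+.5,vv])
pe=plane(c,pts,.008);f=np.polyfit(pe[:,0],pe[:,1],1);print('plate edge yaw',np.degrees(np.arctan(f[0])),pe[[0,-1]].round(4))
# tower front top edge
tp=[]
for uu in range(10,140,10):
    col=G[70:110,uu];k=70+np.argmin(np.diff(col));tp.append([uu,k+.5])
print(tp)
t=plane(c,tp,.135);f=np.polyfit(t[:,1],t[:,0],1);print('tower face line, yaw',-np.degrees(np.arctan(f[0])),t[[0,-1]].round(4))
np.save('pe.npy',pe);np.save('t.npy',t)
E
```

```text
bar depth z [ 0.59432755 -0.00144516  0.14341824] [ 0.56206312 -0.00691259  0.14385436]
[[ 0.62146247  0.00360121  0.138     ]
 [ 0.55697422 -0.00727322  0.138     ]]
229 262 99 214
[[ 6.058e-01  1.500e-03  1.350e-01]
 [ 5.930e-01 -6.000e-04  1.350e-01]
 [ 5.800e-01 -3.200e-03  1.350e-01]
 [ 5.665e-01 -5.800e-03  1.350e-01]]
yaw bar 10.516807956074736
bar front end [[ 0.54974489 -0.00823324  0.135     ]]
plate edge yaw 6.84594479047472 [[0.588  0.0926 0.008 ]
 [0.4619 0.0877 0.008 ]]
[[10, np.float64(96.5)], [20, np.float64(96.5)], [30, np.float64(96.5)], [40, np.float64(101.5)], [50, np.float64(91.5)], [60, np.float64(91.5)], [70, np.float64(91.5)], [80, np.float64(91.5)], [90, np.float64(91.5)], [100, np.float64(89.5)], [110, np.float64(101.5)], [120, np.float64(99.5)], [130, np.float64(99.5)]]
tower face line, yaw 9.702458829489593 [[0.5987 0.156  0.135 ]
 [0.6108 0.0785 0.135 ]]
```

Emit:
servo_tool:
  plan:
    - {"tx": 1.4,"ty": -1.1,"tz": 1,"wx": 0,"wy": 0.1,"wz": 0.1}
    - {"tx": 1.3,"ty": -1.1,"tz": 2,"wx": 0,"wy": 0,"wz": 0}
    - {"tx": 0,"ty": 0,"tz": 3,"wx": 0,"wy": 0,"wz": 0}
    - {"tx": 0,"ty": 0,"tz": 2.5,"wx": 0,"wy": 0,"wz": 0}
    - {"tx": 0,"ty": 0,"tz": 1.2,"wx": 0,"wy": 0,"wz": 0}
    - {"tx": 0,"ty": 0,"tz": 0,"wx": 0,"wy": 0,"wz": 0}

```text
time_s: 2.85
ee_pos: [0.5761, -0.0056, 0.1158]
ee_rot: [[0.983, 0.185, -0.0], [0.185, -0.983, 0.0], [-0.0, -0.0, -1.0]]
wrist_force: [-0.5, -0.1, 1.6]
width: 0.091
```

```bash
python3 - <<'E'
from workcell import cams
from h import *
go([.577,-.0038,.116],10.6)
for n in ['wrist','scene']:
    c=cams.capture(n);pickle.dump(c,open(f'{n}2.pkl','wb'));cv2.imwrite(f'pics/{n}2.png',c['frame'][:,:,::-1])
E
```

```text
pos [ 0.5761 -0.0056  0.1158] t 2.85 F [-0.53 -0.07  1.57] w 0.091
shift first (cm, current axes) [ 0.12 -0.16 -0.02] | after-turn axes [ 0.12 -0.16 -0.02] rotvec [-0.03  0.02  0.06]
```

View pics/wrist2.png

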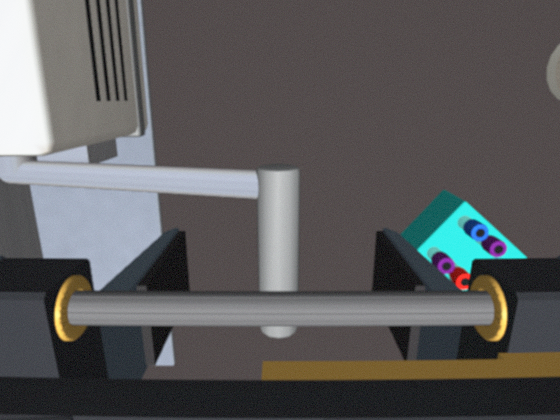

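The bar is at col 279 and the fingers' centre is at about 280, so it's centred. Closing.

Emit:
servo_tool:
  plan:
    - {"tx": 0,"ty": 0,"tz": 0,"wx": 0,"wy": 0,"wz": 0}
    - {"tx": 0,"ty": 0,"tz": 0,"wx": 0,"wy": 0,"wz": 0}
    - {"tx": 0,"ty": 0,"tz": 0,"wx": 0,"wy": 0,"wz": 0}
    - {"tx": 0,"ty": 0,"tz": 0,"wx": 0,"wy": 0,"wz": 0}
    - {"tx": 0,"ty": 0,"tz": 0,"wx": 0,"wy": 0,"wz": 0}
    - {"tx": 0,"ty": 0,"tz": 0,"wx": 0,"wy": 0,"wz": 0}
  fingers: 0.5
  squeeze: 30

```text
time_s: 3.7
ee_pos: [0.5765, -0.0059, 0.1169]
ee_rot: [[0.983, 0.185, 0.002], [0.185, -0.983, 0.0], [0.002, 0.0, -1.0]]
wrist_force: [-0.0, 0.2, 0.2]
width: 0.034
```

Emit:
servo_tool:
  plan:
    - {"tx": 0,"ty": 0,"tz": 0,"wx": 0,"wy": 0,"wz": 0}
    - {"tx": 0,"ty": 0,"tz": 0,"wx": 0,"wy": 0,"wz": 0}
    - {"tx": 0,"ty": 0,"tz": 0,"wx": 0,"wy": 0,"wz": 0}
    - {"tx": 0,"ty": 0,"tz": 0,"wx": 0,"wy": 0,"wz": 0}

```text
time_s: 4.2
ee_pos: [0.5763, -0.0047, 0.1169]
ee_rot: [[0.983, 0.185, 0.001], [0.185, -0.983, 0.002], [0.002, -0.002, -1.0]]
wrist_force: [-1.1, 4.6, 0.3]
width: 0.0173
```

Emit:
servo_tool:
  plan:
    - {"tx": 0,"ty": 0.22,"tz": 1.02,"wx": 0,"wy": 0,"wz": 0}
    - {"tx": 0,"ty": 0.14,"tz": 1.03,"wx": 0,"wy": 0,"wz": 0}
    - {"tx": 0,"ty": 0.07,"tz": 1.03,"wx": 0,"wy": 0,"wz": 0}
    - {"tx": 0,"ty": 0,"tz": 1.05,"wx": 0,"wy": 0,"wz": 0}
    - {"tx": 0,"ty": -0.09,"tz": 1.03,"wx": 0,"wy": 0,"wz": 0}
    - {"tx": 0,"ty": -0.16,"tz": 1.03,"wx": 0,"wy": 0,"wz": 0}
    - {"tx": 0,"ty": -0.24,"tz": 1.02,"wx": 0,"wy": 0,"wz": 0}
    - {"tx": 0,"ty": -0.3,"tz": 0.98,"wx": 0,"wy": 0,"wz": 0}

```text
time_s: 5.2
ee_pos: [0.576, -0.003, 0.0366]
ee_rot: [[0.983, 0.186, 0.002], [0.186, -0.983, -0.001], [0.002, 0.002, -1.0]]
wrist_force: [-4.1, -1.5, 12.8]
width: 0.0172
```

Emit:
servo_tool:
  plan:
    - {"tx": 0,"ty": -0.1,"tz": 0.3,"wx": 0,"wy": 0,"wz": 0}
    - {"tx": 0,"ty": 0,"tz": 0,"wx": 0,"wy": 0,"wz": 0}
    - {"tx": 0,"ty": 0,"tz": 0,"wx": 0,"wy": 0,"wz": 0}

```text
time_s: 5.58
ee_pos: [0.5758, -0.0021, 0.0335]
ee_rot: [[0.983, 0.186, 0.002], [0.186, -0.983, -0.001], [0.002, 0.002, -1.0]]
wrist_force: [-3.8, -1.6, 10.2]
width: 0.0174
```

```bash
python3 - <<'E'
from workcell import cams
from h import *
go([.576,-.0047,.117],10.6)
for n in ['wrist','side']:
    c=cams.capture(n);pickle.dump(c,open(f'{n}3.pkl','wb'));cv2.imwrite(f'pics/{n}3.png',c['frame'][:,:,::-1])
c=load('side3');crop(c,170,150,350,310,'pics/d3.png')
E
```

```text
pos [ 0.5758 -0.0021  0.0335] t 5.575 F [-3.81 -1.57 10.19] w 0.0174
shift first (cm, current axes) [-0.02  0.27 -8.35] | after-turn axes [-0.03  0.26 -8.35] rotvec [ 0.09 -0.11  0.1 ]
pics/d3.png scale 3.75
```

View pics/d3.png

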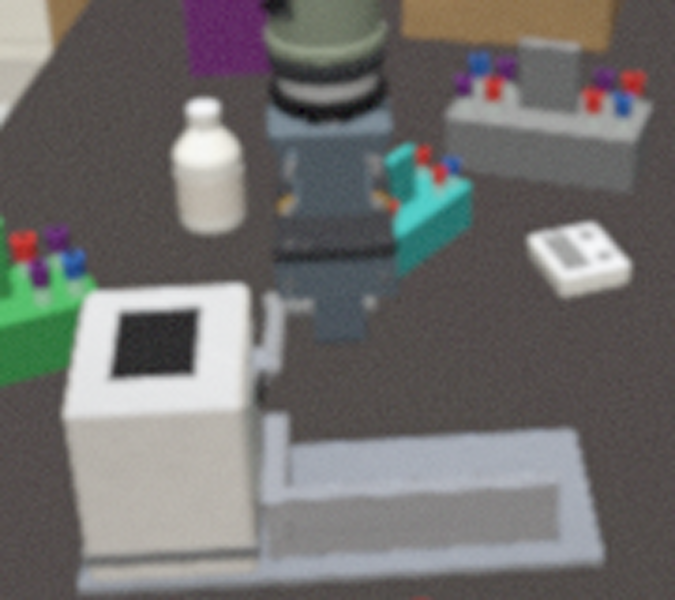

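View pics/wrist3.png

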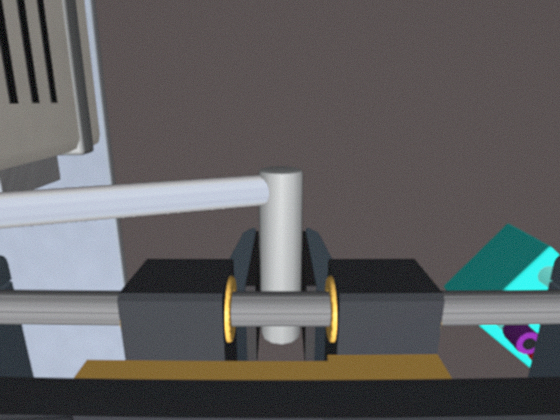

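The lever is down: about 83 mm of travel, 10 N pushing back, and the bar still pinched at (281,255). Easing it up over 2 s.

Emit:
servo_tool:
  plan:
    - {"tx": 0,"ty": 0.1,"tz": -0.3,"wx": 0,"wy": 0,"wz": 0}
    - {"tx": 0,"ty": 0.15,"tz": -0.49,"wx": 0,"wy": 0,"wz": 0}
    - {"tx": 0,"ty": 0.15,"tz": -0.49,"wx": 0,"wy": 0,"wz": 0}
    - {"tx": 0,"ty": 0.12,"tz": -0.51,"wx": 0,"wy": 0,"wz": 0}
    - {"tx": 0,"ty": 0.12,"tz": -0.51,"wx": 0,"wy": 0,"wz": 0}
    - {"tx": 0,"ty": 0.08,"tz": -0.51,"wx": 0,"wy": 0,"wz": 0}
    - {"tx": 0,"ty": 0.08,"tz": -0.51,"wx": 0,"wy": 0,"wz": 0}
    - {"tx": 0,"ty": 0.05,"tz": -0.51,"wx": 0,"wy": 0,"wz": 0}

```text
time_s: 6.68
ee_pos: [0.5771, -0.0089, 0.0705]
ee_rot: [[0.983, 0.185, 0.001], [0.185, -0.983, 0.002], [0.001, -0.001, -1.0]]
wrist_force: [-1.3, 5.2, 2.5]
width: 0.0172
```

Emit:
servo_tool:
  plan:
    - {"tx": 0,"ty": 0.04,"tz": -0.52,"wx": 0,"wy": 0,"wz": 0}
    - {"tx": 0,"ty": 0,"tz": -0.52,"wx": 0,"wy": 0,"wz": 0}
    - {"tx": 0,"ty": 0,"tz": -0.52,"wx": 0,"wy": 0,"wz": 0}
    - {"tx": 0,"ty": -0.03,"tz": -0.52,"wx": 0,"wy": 0,"wz": 0}
    - {"tx": 0,"ty": -0.04,"tz": -0.51,"wx": 0,"wy": 0,"wz": 0}
    - {"tx": 0,"ty": -0.07,"tz": -0.51,"wx": 0,"wy": 0,"wz": 0}
    - {"tx": 0,"ty": -0.07,"tz": -0.52,"wx": 0,"wy": 0,"wz": 0}
    - {"tx": 0,"ty": -0.11,"tz": -0.51,"wx": 0,"wy": 0,"wz": 0}

```text
time_s: 7.68
ee_pos: [0.576, -0.0044, 0.1084]
ee_rot: [[0.983, 0.184, -0.001], [0.184, -0.983, 0.005], [-0.0, -0.005, -1.0]]
wrist_force: [7.6, 6.8, -32.1]
width: 0.0174
```

Emit:
servo_tool:
  plan:
    - {"tx": 0,"ty": -0.1,"tz": -0.5,"wx": 0,"wy": 0,"wz": 0}
    - {"tx": 0,"ty": 0,"tz": -0.1,"wx": 0,"wy": 0,"wz": 0}
    - {"tx": 0,"ty": 0,"tz": 0,"wx": 0,"wy": 0,"wz": 0}
    - {"tx": 0,"ty": 0,"tz": 0,"wx": 0,"wy": 0,"wz": 0}

```text
time_s: 8.18
ee_pos: [0.5753, -0.0045, 0.11]
ee_rot: [[0.983, 0.184, -0.005], [0.184, -0.983, 0.003], [-0.005, -0.004, -1.0]]
wrist_force: [9.7, 5.6, -34.6]
width: 0.0174
```

The force shows I'm pulling against the rest stop: the bar slid a little in the pads. Relieving it, then checking.

Emit:
servo_tool:
  plan:
    - {"tx": 0,"ty": 0,"tz": 0.4,"wx": 0,"wy": 0,"wz": 0}
    - {"tx": 0,"ty": 0,"tz": 0,"wx": 0,"wy": 0,"wz": 0}

```text
time_s: 8.43
ee_pos: [0.5754, -0.0046, 0.1094]
ee_rot: [[0.983, 0.184, -0.003], [0.184, -0.983, 0.003], [-0.003, -0.004, -1.0]]
wrist_force: [3.7, 5.5, -17.7]
width: 0.0169
```

```bash
python3 - <<'E'
from workcell import cams
from h import *
go([.576,-.0047,.117],10.6)
for n in ['wrist','side','scene']:
    c=cams.capture(n);pickle.dump(c,open(f'{n}4.pkl','wb'));cv2.imwrite(f'pics/{n}4.png',c['frame'][:,:,::-1])
P=cloud(load('wrist4'));print(P[200:290:15,281].round(4))
P=cloud(load('scene4'));
c=load('side4');crop(c,170,150,350,310,'pics/d4.png')
E
```

```text
pos [ 0.5754 -0.0046  0.1094] t 8.425 F [  3.68   5.54 -17.69] w 0.0169
shift first (cm, current axes) [ 0.05  0.02 -0.76] | after-turn axes [ 0.06  0.02 -0.76] rotvec [-0.2   0.16  0.01]
[[ 6.148e-01  3.100e-03  1.444e-01]
 [ 6.089e-01  2.000e-03  1.439e-01]
 [ 6.033e-01  1.000e-03  1.446e-01]
 [ 5.974e-01 -1.000e-04  1.450e-01]
 [ 5.911e-01 -1.300e-03  1.446e-01]
 [ 5.845e-01 -2.500e-03  1.440e-01]]
pics/d4.png scale 3.75
```

View pics/d4.png

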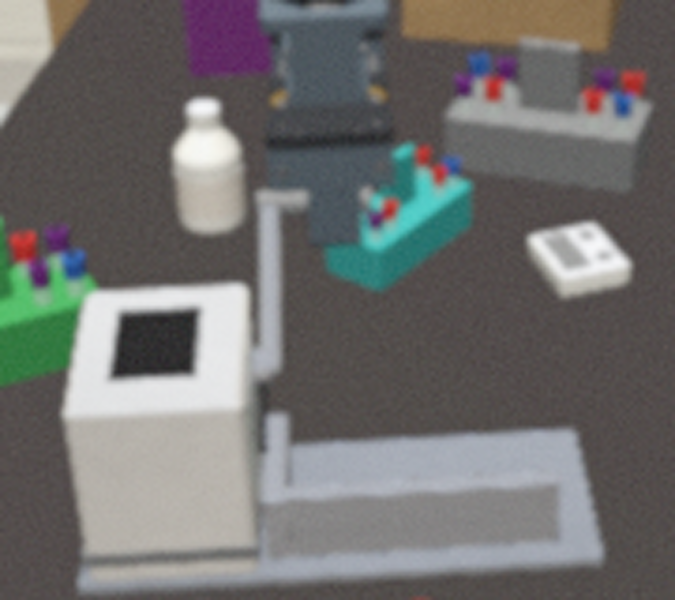

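View pics/wrist4.png

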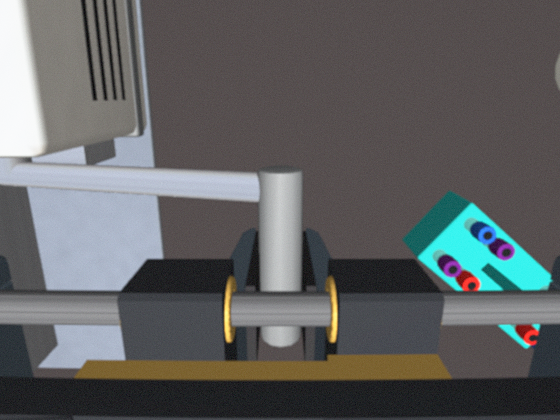

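The bar top is at z 0.144, as at the start, so the lever is at rest. Relieving the rest of the pull and opening.

Emit:
servo_tool:
  plan:
    - {"tx": 0,"ty": 0.05,"tz": 0.4,"wx": 0,"wy": 0,"wz": 0}
    - {"tx": 0,"ty": 0,"tz": 0,"wx": 0,"wy": 0,"wz": 0}

```text
time_s: 8.82
ee_pos: [0.5756, -0.0048, 0.1087]
ee_rot: [[0.983, 0.184, -0.002], [0.184, -0.983, 0.004], [-0.001, -0.004, -1.0]]
wrist_force: [-2.1, 8.2, 1.1]
width: 0.0172
```

Emit:
servo_tool:
  plan:
    - {"tx": 0,"ty": 0,"tz": 0,"wx": 0,"wy": 0,"wz": 0}
    - {"tx": 0,"ty": 0,"tz": 0,"wx": 0,"wy": 0,"wz": 0}
    - {"tx": 0,"ty": 0,"tz": 0,"wx": 0,"wy": 0,"wz": 0}
    - {"tx": 0,"ty": 0,"tz": 0,"wx": 0,"wy": 0,"wz": 0}
  fingers: 6

```text
time_s: 9.32
ee_pos: [0.5768, -0.0067, 0.1097]
ee_rot: [[0.983, 0.185, 0.002], [0.185, -0.983, 0.0], [0.002, 0.0, -1.0]]
wrist_force: [0.3, -0.4, -0.6]
width: 0.054
```

Emit:
servo_tool:
  plan:
    - {"tx": 0,"ty": 0,"tz": -2,"wx": 0,"wy": 0,"wz": 0}
    - {"tx": 0,"ty": 0,"tz": -4,"wx": 0,"wy": 0,"wz": 0}
    - {"tx": 0,"ty": 0,"tz": -4,"wx": 0,"wy": 0,"wz": 0}

```text
time_s: 9.7
ee_pos: [0.5763, -0.0066, 0.2106]
ee_rot: [[0.983, 0.185, 0.001], [0.185, -0.983, 0.0], [0.001, 0.0, -1.0]]
wrist_force: [0.8, 0.8, -0.5]
width: 0.0599
```

```bash
python3 - <<'E'
from h import *
go([.4525,-.3165,.20],-10.7)
# carrier pose, finer
for n in ['scene0','side0']:
    P=cloud(load(n));m=(P[...,0]>.3)&(P[...,0]<.6)&(P[...,1]<-.22)&(P[...,1]>-.45)&(P[...,2]>.085)
    print(n,P[m].mean(0),m.sum())
E
```

```text
pos [ 0.5763 -0.0066  0.2106] t 9.7 F [ 0.77  0.75 -0.51] w 0.0599
shift first (cm, current axes) [-17.9   28.16   1.04] | after-turn axes [-6.42 32.75  1.06] rotvec [-1.000e-02 -7.000e-02  2.135e+01]
scene0 [ 0.45792504 -0.3184121   0.10481299] 68
side0 [ 0.45053222 -0.31266141  0.099517  ] 136
```

Emit:
servo_tool:
  plan:
    - {"tx": 0,"ty": 0,"tz": 0,"wx": 0,"wy": 0,"wz": 10.6}
    - {"tx": 0,"ty": 0,"tz": 0,"wx": 0,"wy": 0,"wz": 10.6}
    - {"tx": -1.1,"ty": 5.4,"tz": 0,"wx": 0,"wy": 0,"wz": 0}
    - {"tx": -1.1,"ty": 5.4,"tz": 0,"wx": 0,"wy": 0,"wz": 0}
    - {"tx": -1.1,"ty": 5.4,"tz": 0,"wx": 0,"wy": 0,"wz": 0}
    - {"tx": -1.1,"ty": 5.4,"tz": 0,"wx": 0,"wy": 0,"wz": 0}
    - {"tx": -1.1,"ty": 5.4,"tz": 0,"wx": 0,"wy": 0,"wz": 0}
    - {"tx": -1.1,"ty": 5.4,"tz": 0,"wx": 0,"wy": 0,"wz": 0}

```text
time_s: 10.7
ee_pos: [0.4515, -0.3147, 0.2096]
ee_rot: [[0.983, -0.183, 0.002], [-0.183, -0.983, -0.0], [0.002, -0.0, -1.0]]
wrist_force: [0.9, -0.4, -0.2]
width: 0.06
```

Emit:
servo_tool:
  plan:
    - {"tx": 0,"ty": 0,"tz": 0,"wx": 0,"wy": 0,"wz": 0}
    - {"tx": 0,"ty": 0,"tz": 0,"wx": 0,"wy": 0,"wz": 0}

```text
time_s: 10.95
ee_pos: [0.4523, -0.3127, 0.2093]
ee_rot: [[0.983, -0.184, 0.002], [-0.184, -0.983, 0.001], [0.002, -0.001, -1.0]]
wrist_force: [0.4, 2.2, 0.4]
width: 0.0599
```

```bash
python3 - <<'E'
from workcell import cams
from h import *
go([.4525,-.3165,.20],-10.7)
for n in ['wrist']:
    c=cams.capture(n);pickle.dump(c,open(f'{n}5.pkl','wb'));cv2.imwrite(f'pics/{n}5.png',c['frame'][:,:,::-1])
E
```

```text
pos [ 0.4523 -0.3127  0.2093] t 10.95 F [0.42 2.22 0.35] w 0.0599
shift first (cm, current axes) [0.09 0.37 0.93] | after-turn axes [0.09 0.36 0.93] rotvec [-0.06 -0.09  0.12]
```

View pics/wrist5.png

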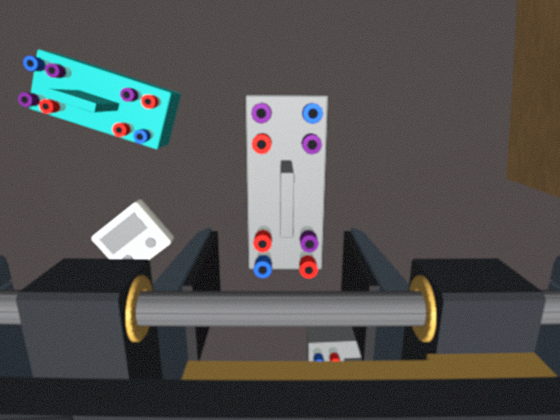

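The carrier is under the gripper at cols 247–327, rows 96–270, and square to the view. Its grip plate is at (287,200).

```bash
python3 - <<'E'
from h import *
c=load('wrist5');P=cloud(c)
m=(P[...,2]>.04)&(P[...,2]<.056);m[:, :235]=0;m[:,340:]=0;m[285:]=0
r=cv2.minAreaRect((P[m][:,:2]*1000).astype(np.float32));print('top',r,np.median(P[m][:,2]))
g=(P[...,2]>.1)&(P[...,2]<.12);g[:,:270]=0;g[:,305:]=0;g[255:]=0
r2=cv2.minAreaRect((P[g][:,:2]*1000).astype(np.float32));print('grip',r2,np.median(P[g][:,2]))
m2=m|((P[...,2]>.03)&(P[...,2]<.12)&(np.arange(560)[None]>235)&(np.arange(560)[None]<340)&(np.arange(420)[:,None]<285))
r=cv2.minAreaRect((P[m2&(P[...,2]<.055)][:,:2]*1000).astype(np.float32));print('all',r)
uv=[[247,96],[327,97],[247,269],[325,269]];print(plane(c,uv,.05).round(4), plane(c,uv,.05).mean(0))
E
```

```text
top ((451.7335510253906, -316.5325622558594), (70.36925506591797, 159.56692504882812), 79.1728744506836) 0.05030364027254944
grip ((451.580078125, -316.51318359375), (9.817159652709961, 50.204986572265625), 79.33767700195312) 0.11020931765180003
all ((451.7335510253906, -316.5325622558594), (70.36925506591797, 159.56692504882812), 79.1728744506836)
[[ 0.5352 -0.2988  0.05  ]
 [ 0.522  -0.3649  0.05  ]
 [ 0.38   -0.2659  0.05  ]
 [ 0.3663 -0.339   0.05  ]] [ 0.45088075 -0.317161    0.05      ]
```

Emit:
servo_tool:
  plan:
    - {"tx": 0,"ty": 0.38,"tz": 3,"wx": 0,"wy": 0,"wz": 0.1}
    - {"tx": 0,"ty": 0,"tz": 4,"wx": 0,"wy": 0,"wz": 0}
    - {"tx": 0,"ty": 0,"tz": 4,"wx": 0,"wy": 0,"wz": 0}
    - {"tx": 0,"ty": 0,"tz": 2.5,"wx": 0,"wy": 0,"wz": 0}
    - {"tx": 0,"ty": 0,"tz": 1.4,"wx": 0,"wy": 0,"wz": 0}
    - {"tx": 0,"ty": 0,"tz": 0,"wx": 0,"wy": 0,"wz": 0}

```text
time_s: 11.75
ee_pos: [0.452, -0.3157, 0.0599]
ee_rot: [[0.983, -0.183, 0.001], [-0.183, -0.983, 0.001], [0.0, -0.001, -1.0]]
wrist_force: [0.2, 0.1, 0.0]
width: 0.0601
```

Emit:
servo_tool:
  plan:
    - {"tx": 0,"ty": 0,"tz": 0,"wx": 0,"wy": 0,"wz": 0}
    - {"tx": 0,"ty": 0,"tz": 0,"wx": 0,"wy": 0,"wz": 0}
    - {"tx": 0,"ty": 0,"tz": 0,"wx": 0,"wy": 0,"wz": 0}
    - {"tx": 0,"ty": 0,"tz": 0,"wx": 0,"wy": 0,"wz": 0}
    - {"tx": 0,"ty": 0,"tz": 0,"wx": 0,"wy": 0,"wz": 0}
    - {"tx": 0,"ty": 0,"tz": 0,"wx": 0,"wy": 0,"wz": 0}
    - {"tx": 0,"ty": 0,"tz": 0,"wx": 0,"wy": 0,"wz": 0}
    - {"tx": 0,"ty": 0,"tz": 0,"wx": 0,"wy": 0,"wz": 0}
  fingers: 0
  squeeze: 40

```text
time_s: 12.75
ee_pos: [0.4518, -0.3168, 0.0604]
ee_rot: [[0.983, -0.185, 0.002], [-0.185, -0.983, 0.0], [0.002, -0.0, -1.0]]
wrist_force: [-0.5, -0.6, -0.4]
width: 0.0101
```

```bash
python3 - <<'E'
from workcell import cams
from h import *
go([.4517,-.3165,.06],-10.75)
for n in ['wrist']:
    c=cams.capture(n);pickle.dump(c,open(f'{n}6.pkl','wb'));cv2.imwrite(f'pics/{n}6.png',c['frame'][:,:,::-1])
E
```

```text
pos [ 0.4518 -0.3168  0.0604] t 12.75 F [-0.51 -0.6  -0.39] w 0.0101
shift first (cm, current axes) [-0.02 -0.02  0.04] | after-turn axes [-0.02 -0.02  0.04] rotvec [-0.02 -0.1   0.11]
```

View pics/wrist6.png

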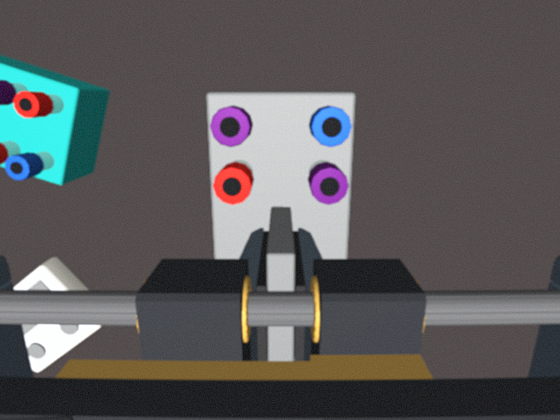

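The carrier is gripped (10.1 mm wide). Before transit I refine the reader pose from the clouds already taken.

```bash
python3 - <<'E'
from h import *
yw=np.radians(10.8);R=np.array([[np.cos(yw),-np.sin(yw)],[np.sin(yw),np.cos(yw)]])
for n in ['scene0','side0','wrist1','wrist2','wrist4']:
    P=cloud(load(n)).reshape(-1,3);s=(P[:,:2]-[.504,.139])@R;z=P[:,2]
    # end fence top
    def st(m,a,lab):
        if m.sum()>8: print(n,lab,m.sum(),'x',np.percentile(s[m,0],[2,50,98]).round(4),'y',np.percentile(s[m,1],[2,50,98]).round(4))
    st((z>.048)&(z<.057)&(s[:,0]>.07)&(s[:,0]<.1)&(abs(s[:,1])<.05),0,'endfence top')
    st((z>.048)&(z<.057)&(s[:,0]>-.12)&(s[:,0]<.07)&(s[:,1]>.02)&(s[:,1]<.06),0,'sidefence top')
    st((z>.015)&(z<.046)&(s[:,0]>-.06)&(s[:,0]<.07)&(s[:,1]>.02)&(s[:,1]<.06),0,'sidefence face')
    st((z>.003)&(z<.013)&(s[:,0]>-.13)&(s[:,0]<.05)&(abs(s[:,1])<.08),0,'plate')
    st((z>.13)&(z<.14)&(s[:,0]>.08)&(s[:,0]<.25)&(abs(s[:,1])<.08),0,'towertop')
E
```

```text
scene0 sidefence top 118 x [-0.0772 -0.0095  0.0517] y [0.0337 0.0402 0.0485]
scene0 sidefence face 138 x [-0.058  -0.0083  0.0438] y [0.0328 0.0364 0.0393]
scene0 plate 850 x [-0.1039 -0.0357  0.0459] y [-0.0611 -0.0143  0.0396]
scene0 towertop 989 x [0.1022 0.1515 0.1958] y [-0.0596 -0.0034  0.0581]
side0 endfence top 165 x [0.072  0.0847 0.0935] y [-0.0328  0.0198  0.0493]
side0 sidefence top 335 x [-0.0767 -0.0012  0.0669] y [0.0367 0.0455 0.0513]
side0 sidefence face 630 x [-0.0569  0.0053  0.067 ] y [0.0459 0.0486 0.0514]
side0 plate 1381 x [-0.102  -0.0341  0.0472] y [-0.0581 -0.0181  0.065 ]
side0 towertop 1516 x [0.1    0.147  0.1944] y [-0.0533  0.0127  0.0637]
wrist1 endfence top 675 x [0.0705 0.0837 0.0941] y [-0.032   0.0367  0.0485]
wrist1 sidefence top 2060 x [-0.0493  0.0121  0.0676] y [0.036  0.0408 0.0483]
wrist1 sidefence face 2393 x [-0.0561  0.0106  0.0677] y [0.0358 0.0368 0.0379]
wrist1 plate 11032 x [-0.0896 -0.0074  0.0479] y [-0.0592 -0.0057  0.0368]
wrist1 towertop 9141 x [0.0995 0.1255 0.1515] y [-0.0598 -0.0317  0.0001]
wrist2 endfence top 584 x [0.0829 0.0868 0.0928] y [-0.0349 -0.0256 -0.0037]
wrist2 sidefence top 73 x [0.0175 0.0243 0.0359] y [0.0355 0.0366 0.0375]
wrist2 sidefence face 2194 x [0.0072 0.0365 0.0645] y [0.0358 0.0368 0.0379]
wrist2 plate 8731 x [-0.0934  0.0225  0.0489] y [-0.06   -0.0118  0.0365]
wrist2 towertop 6853 x [0.0998 0.1257 0.1558] y [-0.0607 -0.0547 -0.0427]
wrist4 endfence top 643 x [0.0829 0.0865 0.0927] y [-0.0348 -0.025  -0.0028]
wrist4 sidefence face 3293 x [-0.0581  0.0188  0.0611] y [0.0358 0.0368 0.0379]
wrist4 plate 13705 x [-0.0968  0.0076  0.0484] y [-0.0588 -0.0015  0.038 ]
wrist4 towertop 5795 x [0.0997 0.1241 0.1541] y [-0.0608 -0.0561 -0.0458]
```

Emit:
servo_tool:
  plan:
    - {"tx": 0,"ty": 0,"tz": -1,"wx": 0,"wy": 0,"wz": 0}
    - {"tx": 0,"ty": 0,"tz": -4,"wx": 0,"wy": 0,"wz": 0}
    - {"tx": 0,"ty": 0,"tz": -5,"wx": 0,"wy": 0,"wz": 0}
    - {"tx": 0,"ty": 0,"tz": -5,"wx": 0,"wy": 0,"wz": 0}
    - {"tx": 0,"ty": 0,"tz": -3,"wx": 0,"wy": 0,"wz": 0}
    - {"tx": 0,"ty": 0,"tz": 0,"wx": 0,"wy": 0,"wz": 0}

```text
time_s: 13.55
ee_pos: [0.4524, -0.3172, 0.2427]
ee_rot: [[0.983, -0.185, 0.006], [-0.185, -0.983, -0.003], [0.006, 0.001, -1.0]]
wrist_force: [-0.3, -0.3, -4.9]
width: 0.0098
```

```bash
python3 - <<'E'
from h import *
yw=np.radians(10.8);R=np.array([[np.cos(yw),-np.sin(yw)],[np.sin(yw),np.cos(yw)]])
for n in ['wrist1','wrist2','wrist4']:
    P=cloud(load(n)).reshape(-1,3);s=(P[:,:2]-[.504,.139])@R;z=P[:,2]
    m=(z>.015)&(z<.046)&(s[:,0]>-.06)&(s[:,0]<.07)&(s[:,1]>.033)&(s[:,1]<.042)
    print(n,'side fence yaw',10.8+np.degrees(np.arctan(np.polyfit(s[m,0],s[m,1],1)[0])))
seat=np.array([.5056,.1412]);np.save('seat.npy',seat)
w=seat+R@[-.02,-.015];print(w)
go(list(w)+[.24],10.8)
E
```

```text
wrist1 side fence yaw 10.662000816536704
wrist2 side fence yaw 10.858010167885709
wrist4 side fence yaw 10.75369382624957
[0.48876497 0.12271806]
pos [ 0.4524 -0.3172  0.2427] t 13.55 F [-0.35 -0.34 -4.85] w 0.0098
shift first (cm, current axes) [ -4.55 -43.9    0.17] | after-turn axes [ 11.81 -42.53   0.27] rotvec [  0.15  -0.35 -21.43]
```

Emit:
servo_tool:
  plan:
    - {"tx": 0,"ty": 0,"tz": 0,"wx": 0,"wy": 0,"wz": -7.1}
    - {"tx": 0,"ty": 0,"tz": 0,"wx": 0,"wy": 0,"wz": -7.1}
    - {"tx": 0,"ty": 0,"tz": 0,"wx": 0,"wy": 0,"wz": -7.1}
    - {"tx": 0.6,"ty": -2,"tz": 0,"wx": 0,"wy": 0,"wz": 0}
    - {"tx": 1.3,"ty": -4.5,"tz": 0,"wx": 0,"wy": 0,"wz": 0}
    - {"tx": 1.3,"ty": -4.6,"tz": 0,"wx": 0,"wy": 0,"wz": 0}
    - {"tx": 1.3,"ty": -4.7,"tz": 0,"wx": 0,"wy": 0,"wz": 0}
    - {"tx": 1.3,"ty": -4.7,"tz": 0,"wx": 0,"wy": 0,"wz": 0}

```text
time_s: 14.55
ee_pos: [0.4694, -0.1016, 0.2391]
ee_rot: [[0.983, 0.183, -0.001], [0.183, -0.983, 0.002], [-0.001, -0.002, -1.0]]
wrist_force: [0.4, 0.3, -4.3]
width: 0.0097
```

Emit:
servo_tool:
  plan:
    - {"tx": 1.3,"ty": -4.7,"tz": 0,"wx": 0,"wy": 0,"wz": 0}
    - {"tx": 1.3,"ty": -4.7,"tz": 0,"wx": 0,"wy": 0,"wz": 0}
    - {"tx": 1.3,"ty": -4.7,"tz": 0,"wx": 0,"wy": 0,"wz": 0}
    - {"tx": 1.2,"ty": -4.7,"tz": 0,"wx": 0,"wy": 0,"wz": 0}
    - {"tx": 0.9,"ty": -3.2,"tz": 0,"wx": 0,"wy": 0,"wz": 0}
    - {"tx": 0,"ty": 0,"tz": 0,"wx": 0,"wy": 0,"wz": 0}
    - {"tx": 0,"ty": 0,"tz": 0,"wx": 0,"wy": 0,"wz": 0}

```text
time_s: 15.42
ee_pos: [0.4876, 0.1229, 0.2396]
ee_rot: [[0.983, 0.185, -0.001], [0.185, -0.983, -0.001], [-0.001, 0.0, -1.0]]
wrist_force: [0.3, -0.2, -4.6]
width: 0.0097
```

```bash
python3 - <<'E'
from workcell import cams
from h import *
go([.4888,.1227,.24],10.75)
for n in ['wrist','side','scene']:
    c=cams.capture(n);pickle.dump(c,open(f'{n}7.pkl','wb'));cv2.imwrite(f'pics/{n}7.png',c['frame'][:,:,::-1])
E
```

```text
pos [0.4876 0.1229 0.2396] t 15.425 F [ 0.29 -0.18 -4.65] w 0.0097
shift first (cm, current axes) [ 0.11  0.04 -0.04] | after-turn axes [ 0.11  0.04 -0.04] rotvec [ 0.03  0.05 -0.09]
```

View pics/side7.png

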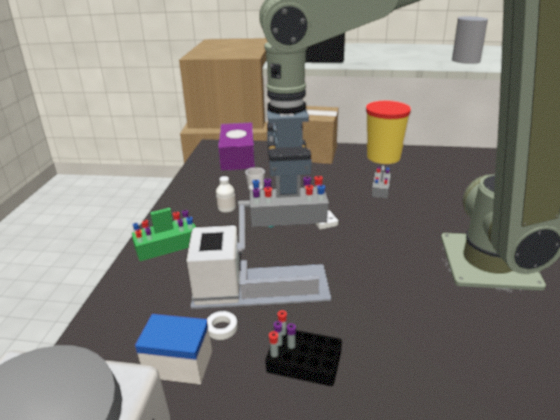

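View pics/wrist7.png

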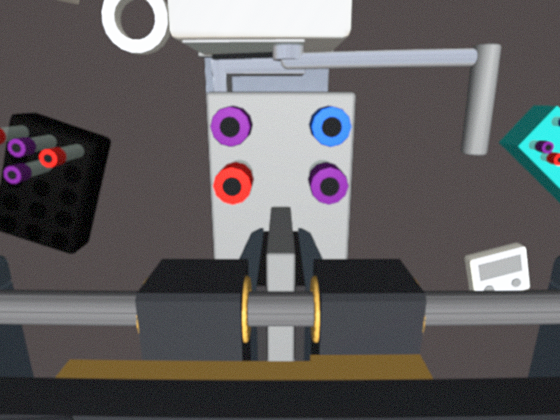

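The carrier hangs square over the plate, with the lever handle clear at (480,100) and the fence ahead. Descending.

Emit:
servo_tool:
  plan:
    - {"tx": 0,"ty": 0,"tz": 2,"wx": 0,"wy": 0,"wz": 0}
    - {"tx": 0,"ty": 0,"tz": 4,"wx": 0,"wy": 0,"wz": 0}
    - {"tx": 0,"ty": 0,"tz": 4,"wx": 0,"wy": 0,"wz": 0}
    - {"tx": 0,"ty": 0,"tz": 3.5,"wx": 0,"wy": 0,"wz": 0}
    - {"tx": 0,"ty": 0,"tz": 2,"wx": 0,"wy": 0,"wz": 0}
    - {"tx": 0,"ty": 0,"tz": 1,"wx": 0,"wy": 0,"wz": 0}
    - {"tx": 0,"ty": 0,"tz": 0,"wx": 0,"wy": 0,"wz": 0}
    - {"tx": 0,"ty": 0,"tz": 0,"wx": 0,"wy": 0,"wz": 0}

```text
time_s: 16.58
ee_pos: [0.4901, 0.1229, 0.0765]
ee_rot: [[0.983, 0.185, 0.004], [0.185, -0.983, 0.001], [0.004, -0.0, -1.0]]
wrist_force: [-0.4, 0.1, -5.0]
width: 0.0099
```

```bash
python3 - <<'E'
from h import *
s=np.load('seat.npy')
go([*s,.0684],10.75)
E
```

```text
pos [0.4901 0.1229 0.0765] t 16.575 F [-0.37  0.15 -5.03] w 0.0099
shift first (cm, current axes) [ 1.86 -1.51  0.82] | after-turn axes [ 1.86 -1.51  0.81] rotvec [-0.   -0.23 -0.11]
```

Emit:
servo_tool:
  plan:
    - {"tx": 0,"ty": 0,"tz": 0.3,"wx": 0,"wy": -0.2,"wz": 0}
    - {"tx": 0,"ty": 0,"tz": 0.3,"wx": 0,"wy": 0,"wz": 0}
    - {"tx": 0,"ty": 0,"tz": 0.2,"wx": 0,"wy": 0,"wz": 0}
    - {"tx": 0,"ty": 0,"tz": 0.1,"wx": 0,"wy": 0,"wz": 0}
    - {"tx": 0,"ty": 0,"tz": 0,"wx": 0,"wy": 0,"wz": 0}
    - {"tx": 0,"ty": 0,"tz": 0,"wx": 0,"wy": 0,"wz": 0}

```text
time_s: 17.32
ee_pos: [0.49, 0.1231, 0.0683]
ee_rot: [[0.983, 0.185, 0.001], [0.185, -0.983, 0.0], [0.001, -0.0, -1.0]]
wrist_force: [-2.5, -0.8, 8.6]
width: 0.0099
```

The carrier is on the plate (up force 8.6 N). Sliding towards the corner.

Emit:
servo_tool:
  plan:
    - {"tx": 0.3,"ty": -0.3,"tz": -0.05,"wx": 0,"wy": 0,"wz": 0}
    - {"tx": 0.4,"ty": -0.3,"tz": 0,"wx": 0,"wy": 0,"wz": 0}
    - {"tx": 0.4,"ty": -0.3,"tz": 0,"wx": 0,"wy": 0,"wz": 0}
    - {"tx": 0.3,"ty": -0.2,"tz": 0,"wx": 0,"wy": 0,"wz": 0}
    - {"tx": 0.2,"ty": -0.1,"tz": 0,"wx": 0,"wy": 0,"wz": 0}
    - {"tx": 0,"ty": 0,"tz": 0,"wx": 0,"wy": 0,"wz": 0}
    - {"tx": 0,"ty": 0,"tz": 0,"wx": 0,"wy": 0,"wz": 0}

```text
time_s: 18.2
ee_pos: [0.5039, 0.1381, 0.0683]
ee_rot: [[0.983, 0.185, 0.001], [0.185, -0.983, 0.0], [0.001, -0.0, -1.0]]
wrist_force: [-1.0, -0.0, 7.0]
width: 0.0095
```

```bash
python3 - <<'E'
from h import *
s=np.load('seat.npy')
go([*s,.0684],10.75)
E
```

```text
pos [0.5039 0.1381 0.0683] t 18.2 F [-0.97 -0.04  6.99] w 0.0095
shift first (cm, current axes) [ 0.22 -0.28 -0.01] | after-turn axes [ 0.22 -0.28 -0.01] rotvec [-0.01 -0.07 -0.08]
```

Emit:
servo_tool:
  plan:
    - {"tx": 0,"ty": -0.1,"tz": 0,"wx": 0,"wy": 0,"wz": 0}
    - {"tx": 0,"ty": -0.1,"tz": 0,"wx": 0,"wy": 0,"wz": 0}
    - {"tx": 0,"ty": -0.1,"tz": 0,"wx": 0,"wy": 0,"wz": 0}
    - {"tx": 0,"ty": 0,"tz": 0,"wx": 0,"wy": 0,"wz": 0}

```text
time_s: 18.7
ee_pos: [0.5037, 0.1399, 0.0684]
ee_rot: [[0.982, 0.187, 0.002], [0.187, -0.982, -0.002], [0.001, 0.002, -1.0]]
wrist_force: [-0.2, -4.4, 7.4]
width: 0.0098
```

Touching the side fence at about 4.4 N. Now the end fence.

Emit:
servo_tool:
  plan:
    - {"tx": 0.1,"ty": 0,"tz": 0,"wx": 0,"wy": 0,"wz": 0}
    - {"tx": 0.1,"ty": 0,"tz": 0,"wx": 0,"wy": 0,"wz": 0}
    - {"tx": 0.1,"ty": 0,"tz": 0,"wx": 0,"wy": 0,"wz": 0}
    - {"tx": 0,"ty": 0,"tz": 0,"wx": 0,"wy": 0,"wz": 0}

```text
time_s: 19.2
ee_pos: [0.5037, 0.1399, 0.0684]
ee_rot: [[0.982, 0.186, -0.004], [0.186, -0.982, -0.003], [-0.005, 0.002, -1.0]]
wrist_force: [-8.2, -5.7, 13.7]
width: 0.0099
```

```bash
python3 - <<'E'
from h import *
s=np.load('seat.npy')
go([*s,.0684],10.75)
E
```

```text
pos [0.5037 0.1399 0.0684] t 19.2 F [-8.15 -5.69 13.74] w 0.0099
shift first (cm, current axes) [ 0.21 -0.09 -0.  ] | after-turn axes [ 0.21 -0.09 -0.  ] rotvec [ 0.12  0.26 -0.  ]
```

About 9 N against the end fence and 4 N against the side fence. Checking by camera.

```bash
python3 - <<'E'
from workcell import cams
from h import *
for n in ['wrist','side','scene']:
    c=cams.capture(n);pickle.dump(c,open(f'{n}8.pkl','wb'));cv2.imwrite(f'pics/{n}8.png',c['frame'][:,:,::-1])
crop(load('side8'),180,160,360,310,'pics/d8.png')
crop(load('scene8'),250,150,410,270,'pics/s8.png')
c=load('wrist8');P=cloud(c)
yw=np.radians(10.75);R=np.array([[np.cos(yw),-np.sin(yw)],[np.sin(yw),np.cos(yw)]])
for n in ['wrist8','side8','scene8']:
    P=cloud(load(n)).reshape(-1,3);s=(P[:,:2]-np.load('seat.npy'))@R;z=P[:,2]
    m=(z>.0545)&(z<.0615)&(abs(s[:,0])<.1)&(abs(s[:,1])<.05)
    print(n,m.sum(),'blocktop x',np.percentile(s[m,0],[1,99]).round(4),'y',np.percentile(s[m,1],[1,99]).round(4))
    m=(z>.115)&(z<.16)&(s[:,1]<-.13)&(s[:,1]>-.19)&(s[:,0]>-.02)&(s[:,0]<.08);print('handle top z',np.percentile(z[m],[50,98]) if m.sum() else None)
E
```

```text
pics/d8.png scale 4.0
pics/s8.png scale 5.0
wrist8 16204 blocktop x [-0.0038  0.0796] y [-0.0346  0.0348]
handle top z None
side8 815 blocktop x [-0.0811  0.0756] y [-0.0339  0.0365]
handle top z [0.1385005  0.14389991]
scene8 222 blocktop x [-0.0782  0.0697] y [-0.0379  0.0341]
handle top z [0.13995858 0.14479149]
```

View pics/wrist8.png

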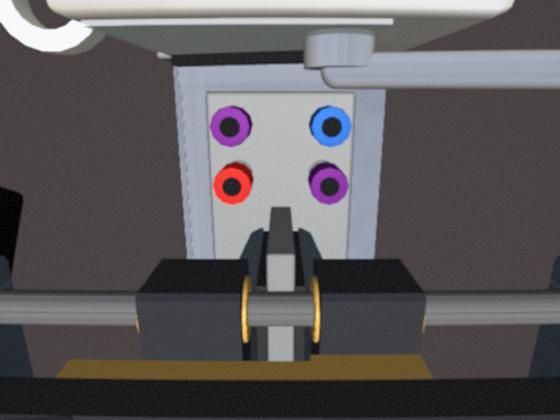

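View pics/d8.png

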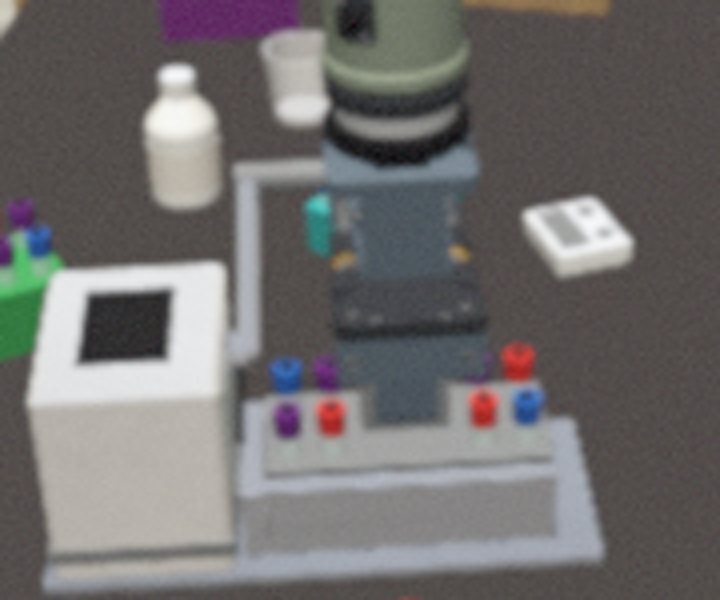

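View pics/s8.png

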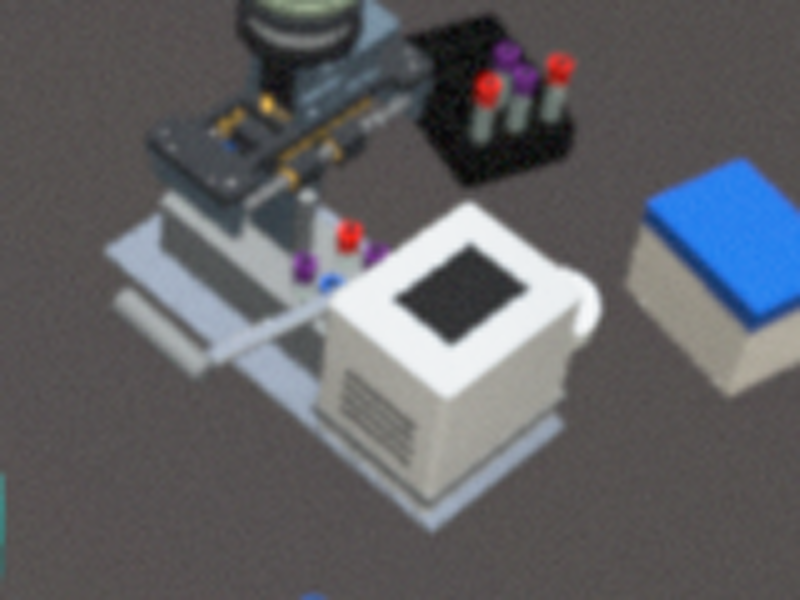

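The wrist cloud puts the block edges at x +79.6 mm and y ±34.7 mm in the seat frame, so the carrier is home. The handle top is at z 0.144, at rest. I add a little side push, ease the down force, and hold.

Emit:
servo_tool:
  plan:
    - {"tx": 0,"ty": -0.1,"tz": -0.1,"wx": 0,"wy": 0,"wz": 0}
    - {"tx": 0,"ty": -0.05,"tz": 0,"wx": 0,"wy": 0,"wz": 0}
    - {"tx": 0,"ty": 0,"tz": 0,"wx": 0,"wy": 0,"wz": 0}
    - {"tx": 0,"ty": 0,"tz": 0,"wx": 0,"wy": 0,"wz": 0}
    - {"tx": 0,"ty": 0,"tz": 0,"wx": 0,"wy": 0,"wz": 0}
    - {"tx": 0,"ty": 0,"tz": 0,"wx": 0,"wy": 0,"wz": 0}

```text
time_s: 20.1
ee_pos: [0.5036, 0.1401, 0.0685]
ee_rot: [[0.982, 0.187, -0.004], [0.187, -0.982, -0.005], [-0.005, 0.005, -1.0]]
wrist_force: [-5.6, -10.9, 8.2]
width: 0.0103
```

```bash
python3 - <<'E'
from workcell import cams,get_obs
from h import *
o=get_obs();yw=np.radians(10.75);R=np.array([[np.cos(yw),-np.sin(yw)],[np.sin(yw),np.cos(yw)]])
print(o['wrist_force'][:2]@R,o['wrist_force'],o['ee_rot'].round(4))
for n in ['wrist','side']:
    c=cams.capture(n);P=cloud(c).reshape(-1,3);s=(P[:,:2]-np.load('seat.npy'))@R;z=P[:,2]
    m=(z>.0545)&(z<.0615)&(abs(s[:,0])<.1)&(abs(s[:,1])<.05)
    print(n,m.sum(),'blocktop x',np.percentile(s[m,0],[1,99]).round(4),'y',np.percentile(s[m,1],[1,99]).round(4),'plane fit',np.linalg.lstsq(np.c_[s[m],np.ones(m.sum())],z[m],rcond=None)[0].round(4))
go([*np.load('seat.npy'),.0684],10.75)
E
```

```text
[-7.50606268 -9.67681116] [ -5.56937639 -10.90704808   8.2098672 ] [[ 0.9823  0.1874 -0.0041]
 [ 0.1874 -0.9823 -0.0054]
 [-0.0051  0.0045 -1.    ]]
wrist 16204 blocktop x [-0.0038  0.0796] y [-0.0345  0.0349] plane fit [-0.0053 -0.008   0.0586]
side 823 blocktop x [-0.0813  0.0756] y [-0.0331  0.0419] plane fit [-0.0013 -0.0129  0.0576]
pos [0.5036 0.14   0.0685] t 20.2 F [ -5.19 -10.39   7.08] w 0.0098
shift first (cm, current axes) [ 0.21 -0.08  0.01] | after-turn axes [ 0.21 -0.08  0.01] rotvec [0.26 0.29 0.05]
```

The carrier is steady and square (tilt about 0.006 rad), pressing 7.5 N on the end fence and 9.7 N on the side fence. Handing in.

```bash
python3 - <<'E'
from workcell import job_done,get_obs
print(job_done());o=get_obs();print(o['time_s'],o['wrist_force'],o['width'],o['ee_pos'])
E
```

```text
the job is handed in; nothing more can be done
None
the job is handed in; nothing more can be done
```

I wiped the window, set the large grey carrier in the reader's corner, and handed the job in at about 20 s with the gripper still pressing it there. The hand-in gave no verdict, so the results below are my own last checks.

- **Lever:** I pinched the handle, pulled it down about 83 mm to the stop, and eased it back up over about 2 s. The bar slid about 7 mm in the pads, so I ended up pulling about 35 N against the rest stop. I eased that off before opening the fingers. The handle top is back at its starting height (z about 0.144 m).
- **Carrier in the corner:** The wrist camera puts the block edge at 79.6 mm against the end fence at 80 mm, and at 34.9 mm against the side fence at 35 mm. It is square to within about 0.1° by the tool yaw, and its tilt is under 0.01 rad by the wrist view.
- **Pressing:** The wrist force shows about 7.5 N towards the end fence and 9.7 N towards the side fence. The fingers are set to 40 N on the grip plate, which reads 10 mm wide.

**Disagreements:**
- The side camera read the block edges up to about 7 mm differently. I trusted the closer wrist view.
- The tool position lies about 2 mm short of my seat estimate. I put that down to grasp offset and calibration, since both fences push back.
- One early move call was refused for missing keys; nothing moved.
- I saw no bystander disturbed in the pictures, but did not measure their positions again.

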